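# Put the modelling tools away in the divided tote

### The job

Slide the tote's divider so that the bay at the blue end is long enough for the long modelling tools and the bay at the yellow end still takes the short ones. Lay the two long tools in the blue-end bay and the two short tools in the yellow-end bay, each flat on the tote's floor and lengthwise along the tote, side by side; set them down, do not drop them from a height. Leave the two paint brushes lying where they are.

Things in the scene. Friction and masses are not known exactly. Their poses are not given: they have to be found in the camera images.
- tote: grey open tote fixed to the table, 146 mm (its x) by 342 mm (its y) outside, walls 30 mm high and 6 mm thick, floor 6 mm thick, so 134 x 330 mm inside; origin at the centre of its underside, z up. A divider across it makes two bays, one towards each end of its y axis
- divider_tab (a point): middle of the orange tab on the tote's white divider, 50 mm above the table. The divider is 8 mm thick, as high as the tote walls and spans the tote's width; the tab is 40 mm (along tote x) by 10 mm (along tote y) and stands from the wall tops up to 65 mm above the table. The divider slides along tote y only, up to 90 mm either way from the tote's middle, with about 1.5 N of friction, and stays where left. Axes as the tote's
- blue_end: blue block, 110 x 20 x 36 mm high, fixed against the outside of one end of the tote (either end: it changes), its middle 16 mm beyond the inner end face; marks the end for the long tools. Origin at the centre of its underside, axes as the tote's
- yellow_end: yellow block like the blue one, at the other end of the tote; marks the end for the short tools. Origin at the centre of its underside, axes as the tote's
- long_loop_mid (a point): long modelling tool, 176 mm, with a steel wire loop 24 mm wide at both ends: dark wood handle of square section 16 x 16 mm, lying flat; this point is the middle of its length, 8 mm above its underside; x runs along the tool, z up; the middle 22 mm at least is plain handle to grip
- long_blade_mid (a point): long modelling tool, 176 mm, with a flat steel blade 24 mm wide at both ends: dark wood handle of square section 16 x 16 mm, lying flat; this point is the middle of its length, 8 mm above its underside; x runs along the tool, z up; the middle 22 mm at least is plain handle to grip
- short_loop_mid (a point): short modelling tool, 98 mm, with a steel wire loop 24 mm wide at one end (+x) only: dark wood handle of square section 16 x 16 mm, lying flat; this point is the middle of its length, 8 mm above its underside; x runs along the tool, z up; the middle 22 mm at least is plain handle to grip
- short_blade_mid (a point): short modelling tool, 98 mm, with a flat steel blade 24 mm wide at one end (+x) only: dark wood handle of square section 16 x 16 mm, lying flat; this point is the middle of its length, 8 mm above its underside; x runs along the tool, z up; the middle 22 mm at least is plain handle to grip
- long_brush_mid (a point): long paint brush, 176 mm, black bristles at one end: does not belong in the tote. dark wood handle of square section 16 x 16 mm, lying flat; this point is the middle of its length, 8 mm above its underside; x runs along the tool, z up; the middle 22 mm at least is plain handle to grip
- short_brush_mid (a point): short paint brush, 98 mm, black bristles at one end: does not belong in the tote. dark wood handle of square section 16 x 16 mm, lying flat; this point is the middle of its length, 8 mm above its underside; x runs along the tool, z up; the middle 22 mm at least is plain handle to grip
Mind the look-alikes: they are no part of the job. What is shaped like the part that bears long_loop_mid but orange is not meant. What is shaped like the part that bears short_loop_mid but white is not meant.

How it is judged:
By the outcome, as a careful person would: the job done as asked, in the order asked, and still so for the second after the job is handed in, with the robot touching nothing.
It also fails if it takes over 106 s, if anything falls off the work surface, if the arm or the gripper's body presses on something with over 40 N, if the wrist force passes 120 N, or if a joint passes its speed limit or range.

### The arm

A 6-joint arm with a two-finger parallel gripper is mounted at the origin on the work surface. World frame = base frame: x ahead of the robot, y to its left, z up, the work surface at z = 0. Lengths are in m, angles in rad, forces in N, time in s.
With the tool pointing down it reaches from about 0.375 to 0.975 m from the base axis. Payload 3.8 kg.
Tool frame: the origin (TCP) lies between the finger pads; the fingertips stand 11 mm ahead of it and the grasp point (between the pads) lies 8 mm behind it; y points along the fingers, x is the direction in which the jaws open and shut, and the axes are right-handed (so a half turn about y gives the same grasp; the last joint's range is limited). The gripper opens to 85 mm and grips with 20 to 120 N. Pads are 22 mm wide; open, the fingers measure 114 mm over their backs; the gripper's body (76 mm by 85 mm) begins 54 mm behind the grasp point. The pads swing forward as they close: fully open they stand 13 mm farther back than shut.
Start: joints at [-1.224, 0.264, 1.604, -0, 1.274, -0.037], TCP at [0.253, -0.626, 0.242] pointing down, gripper open.
Joint ranges: [-2.63, 2.63], [-0.94, 2.18], [0.31, 2.57], [-1.31, 4.45], [0, 2.66], [-2.55, 2.55]. Speed limits (rad/s): [2.57, 2.57, 3.14, 3.14, 3.14, 3.14].

### API

Orientations are given as a unit quaternion [w, x, y, z].
In Python, from rig import arm, get_image, ticket gives the robot as it stands.
- The arm moves only by the tool send_rows, never from a script. Its arguments are lists of equal length, an entry for each row: "grip": the opening in per cent of the stroke, from 0 (shut) to 100 (fully open); "slide": the shift along the tool's x, y, z in mm, a list of three; "delta_rot": the turn, a rotation vector about the tool's x, y, z in degrees, a list of three. In form: {"grip": [grip, ...], "slide": [[dx, dy, dz], ...], "delta_rot": [[wx, wy, wz], ...]}. A call has 1 to 8 rows; each row is the pose to reach, as a shift and turn from the pose commanded when the call began, along the tool's axes at that moment; what a row does not reach only later rows make up. A row lasts 1/8 s, in which the tool goes at most 62.5 mm and 10.7 degrees, less where a joint would pass 70% of its speed; a pose out of reach is approached as far as the arm can. A call with a gripper value outside its range is refused whole. The fingers move at their own pace and stop on an object; "grip_force" is the grip in N (left out, the last holds). Time passes only in rows, so rows that repeat a pose let the fingers close. It gives the time, the measured TCP pose, the force and the opening at its end, in the units of the state.
- arm.state(): the state, without advancing time (a new reading comes with each control period).
- get_image(name): name is "scene" or "top"; returns a dict with "img" (400x640x3 uint8, blue, green, red), "range_z" (400x640 float32, m along the optical axis (not along the pixel's ray), 0 where there is no reading), "vertical_fov" (degrees; the focal length in pixels is half the picture's height over the tangent of half this angle, whatever the lens; pixels are square), "cx", "cy" (the principal point, pixels), "R" (3x3) and "t" (3): a world point X has camera coordinates R X + t. Camera axes: x right, y down, z forward; pixel columns grow to the right and rows downward; lengths in m; the calibration is good to about 2 mm. A picture is of the moment at which its call begins.
- ticket.job_done(): hands the job in, once; it reports no verdict.
The state is a dict: "t": time; "qpos": joint angles; "qd": joint speeds; "joint_torque": joint torques, N m; "eef_pos": TCP position; "eef_rot": TCP orientation; "force": force on the tool from outside, world axes, zero at the start; "wrist_torque": the same for the moment, N m; "grip_width": finger opening in m.
Only numpy, scipy, OpenCV 4.12 (cv2) and the standard library are available. Lean on these libraries where they do the work, as an engineer would, in place of code of your own. Each camera call takes 0.05 s, during which the arm holds its last target.

## Working session

There is one attempt and no reset: what is moved stays moved. The work goes in short steps, Python scripts to look and compute and a tool call to move; the robot and the scene stay as the last step left them, time stands still between calls to the robot, and variables do not carry over. Pictures are saved under pics/ and viewed, and the job is handed in when it is done.

Besides the shell and the picture viewer there is one more tool, called after "Call:" as name(argument=value, ...) on one line, values as JSON. send_rows: Moves the arm, as the interface text tells. Its arguments: {"type":"object","properties":{"grip":{"type":"array","items":{"type":"number"}},"slide":{"type":"array","items":{"type":"array","items":{"type":"number"}}},"delta_rot":{"type":"array","items":{"type":"array","items":{"type":"number"}}},"grip_force":{"type":"number"}},"required":["grip","slide","delta_rot"]}

```bash
ls; mkdir -p pics; python3 - <<'E'
from rig import arm,get_image
import cv2,numpy as np,pickle
s=arm.state();print(s)
for n in("scene","top"):
    d=get_image(n);pickle.dump(d,open(n+".pkl","wb"));cv2.imwrite(f"pics/{n}0.png",d["img"])
    print(n,d["vertical_fov"],d["cx"],d["cy"],d["R"],d["t"],(d["range_z"]>0).mean())
E
```

```text
pics
{'t': 0.0, 'qpos': array([-1.22387827e+00,  2.64781869e-01,  1.60539527e+00,  1.57525712e-05,
        1.27368487e+00, -3.68906694e-02]), 'qd': array([ 0.00176197, -0.00093331,  0.0005319 , -0.0013574 , -0.00230344,
       -0.00134017]), 'joint_torque': array([-4.86880963e-04, -5.15108836e+01, -3.67312396e+01, -1.19086408e-04,
        1.30624854e-02, -1.99839345e-07]), 'eef_pos': array([ 0.25252353, -0.62521677,  0.24093115]), 'eef_rot': array([ 0.58666167, -0.58570718,  0.39610317, -0.39481319]), 'force': array([-0.17270229,  0.54023927,  0.28355177]), 'wrist_torque': array([-0.0263844 ,  0.05225615, -0.02855467]), 'grip_width': 0.08559881580843694}
scene 55.20449571425541 318.87356302353487 196.45547661273534 [[ 0.56798549  0.82303329  0.00294721]
 [ 0.44667147 -0.30524191 -0.84101842]
 [-0.69128654  0.47900269 -0.54099847]] [-0.29566403 -0.12574786  1.25741152] 0.99405078125
top 46.394198787410346 319.8200843675548 200.7798000615167 [[ 0.02846654 -0.99916222 -0.02940259]
 [-0.99731324 -0.02640306 -0.06833139]
 [ 0.06749783  0.03126875 -0.99722932]] [0.06355394 0.43170977 1.10715843] 0.99601171875
```

View pics/top0.png

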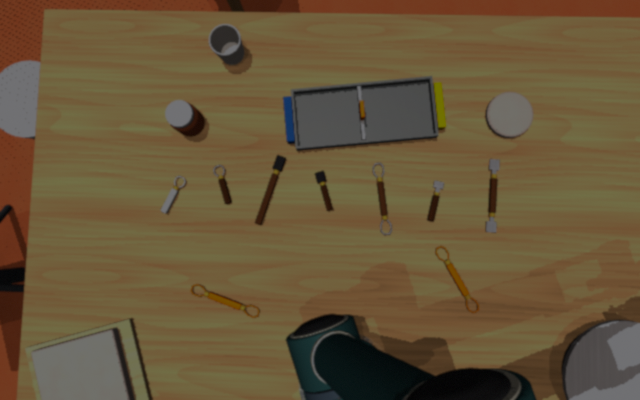

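View pics/scene0.png

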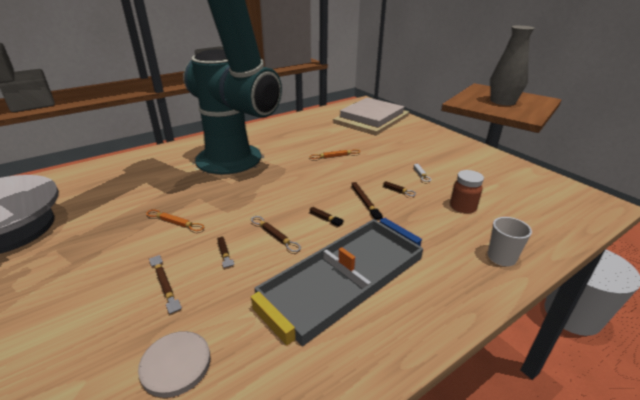

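The top view shows the blue end at (290,120) and the yellow end at (440,105). The tools lie left to right: white decoy, short loop (223,185), long brush (270,190), short brush (324,190), long loop (382,198), short blade (435,200) and long blade (492,195). The two orange decoys are below them.

```bash
cat > h.py <<'E'
import numpy as np,cv2,pickle
def load(n): return pickle.load(open(n+".pkl","rb"))
def f(d): return 200/np.tan(np.radians(d["vertical_fov"]/2))
def ray(d,u,v):
    r=np.array([(u-d["cx"])/f(d),(v-d["cy"])/f(d),1.]);R=np.array(d["R"]);return -R.T@d["t"],R.T@r
def onz(d,u,v,z):
    o,r=ray(d,u,v);return o+r*(z-o[2])/r[2]
def proj(d,X):
    c=np.array(d["R"])@X+d["t"];return c[:2]/c[2]*f(d)+[d["cx"],d["cy"]]
def dep(d,u,v):
    o,r=ray(d,u,v);return o+r*d["range_z"][int(round(v)),int(round(u))]
def tri(d1,p1,d2,p2):
    o1,a=ray(d1,*p1);o2,b=ray(d2,*p2)
    s=np.linalg.lstsq(np.c_[a,-b],o2-o1,rcond=None)[0]
    return (o1+a*s[0]+o2+b*s[1])/2,np.linalg.norm(o1+a*s[0]-o2-b*s[1])
E
python3 - <<'E'
from h import *
t=load("top");s=load("scene")
for d,n,c in((t,"t",(140,70,520,330)),(s,"s",(140,150,440,350))):
    im=d["img"][c[1]:c[3],c[0]:c[2]]
    im=cv2.convertScaleAbs(im,alpha=1.8 if n=="t" else 1.2)
    k=800/(c[2]-c[0]);cv2.imwrite(f"pics/z{n}.png",cv2.resize(im,None,fx=k,fy=k,interpolation=cv2.INTER_CUBIC))
# masks
for n,d in(("top",t),("scene",s)):
    hsv=cv2.cvtColor(d["img"],cv2.COLOR_BGR2HSV)
    for nm,lo,hi in(("blue",(100,120,40),(125,255,255)),("yellow",(24,160,90),(34,255,255)),("orange",(5,190,100),(16,255,255))):
        m=cv2.inRange(hsv,lo,hi);q,l,st,ce=cv2.connectedComponentsWithStats(m)
        for i in range(1,q):
            if st[i,4]>15:print(n,nm,ce[i].round(1),st[i])
    print([ (p,d["img"][p[1],p[0]],dep(d,*p).round(4)) for p in ([(382,200),(330,110),(400,110),(300,250),(363,110),(290,120)] if n=="top" else [(275,233),(320,210),(300,285),(272,318)])])
E
```

```text
top blue [288.9 119.1] [284  97  11  45 328]
top yellow [439.5 104.1] [434  82  12  46 381]
top orange [212.7   4.6] [208   0  10  10  54]
top orange [17.2 17.3] [12 10 12 14 59]
top orange [  7.3 139.3] [  2 135  11  10  43]
top orange [  3.9 197.9] [  0 193   9  10  35]
top orange [ 23.2 222.4] [ 16 211  12  31 149]
top orange [  8.3 243.7] [  0 216  23  49 678]
top orange [472.4 309.8] [467 305  12   8  21]
[((382, 200), array([13, 29, 56], dtype=uint8), array([ 0.4355, -0.0734,  0.018 ])), ((330, 110), array([80, 81, 80], dtype=uint8), array([0.6541, 0.057 , 0.0083])), ((400, 110), array([77, 78, 77], dtype=uint8), array([ 0.6581, -0.1141,  0.0065])), ((300, 250), array([ 63, 100, 113], dtype=uint8), array([ 0.3099,  0.1207, -0.0018])), ((363, 110), array([ 15,  74, 109], dtype=uint8), array([ 0.6407, -0.0205,  0.0646])), ((290, 120), array([98, 52, 17], dtype=uint8), array([0.6207, 0.1518, 0.0348]))]
scene blue [400.8 230.7] [381 218  40  26 244]
scene yellow [272.4 312. ] [252 293  42  39 434]
scene orange [335.4 153.6] [325 151  22   6  77]
scene orange [173.1 218.6] [160 214  27  11 124]
scene orange [347.6 255.6] [340 249  14  20  67]
[((275, 233), array([26, 38, 64], dtype=uint8), array([ 0.4505, -0.0772,  0.0154])), ((320, 210), array([45, 66, 93], dtype=uint8), array([0.433 , 0.0639, 0.016 ])), ((300, 285), array([100, 101, 101], dtype=uint8), array([ 0.6159, -0.1123,  0.005 ])), ((272, 318), array([ 50, 139, 166], dtype=uint8), array([ 0.6803, -0.2097,  0.0358]))]
```

View pics/zt.png

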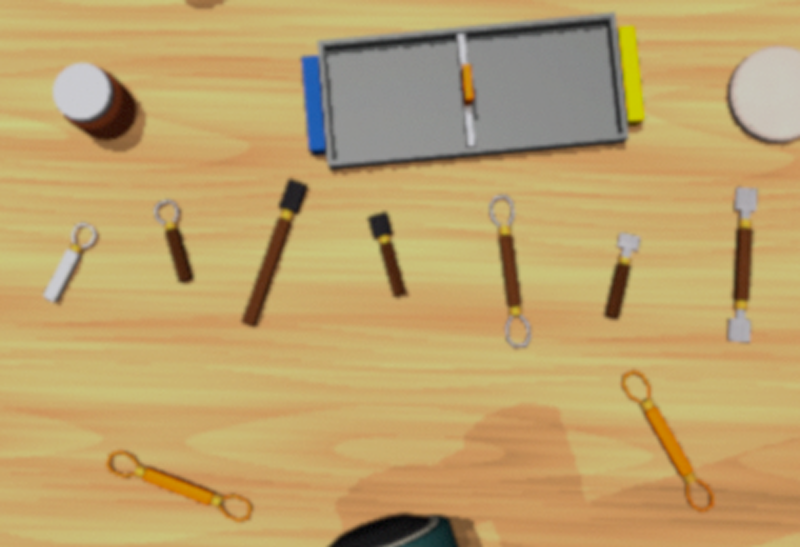

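View pics/zs.png

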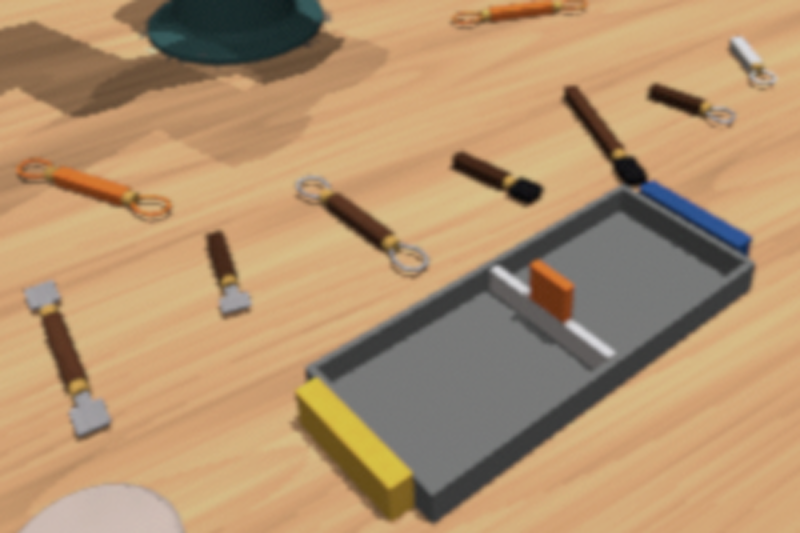

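```bash
cat > tools.py <<'E'
from h import *
def dark(d):
    hsv=cv2.cvtColor(d["img"],cv2.COLOR_BGR2HSV)
    V=hsv[...,2]; return V
def comps(d,seedbox,thr):
    V=dark(d);m=((V<thr)).astype(np.uint8);x0,y0,x1,y1=seedbox
    mm=np.zeros_like(m);mm[y0:y1,x0:x1]=m[y0:y1,x0:x1]
    q,l,st,ce=cv2.connectedComponentsWithStats(mm);i=1+np.argmax(st[1:,4])
    return l==i,ce[i],st[i]
boxes={"short_loop":((212,172,240,212),(378,176,412,200)),"long_loop":((370,172,396,228),(255,218,302,252)),
"short_blade":((424,185,446,226),(214,234,234,270)),"long_blade":((484,165,502,226),(152,260,182,304))}
E
python3 - <<'E'
from tools import *
t=load("top");s=load("scene")
for k,(b1,b2) in boxes.items():
    m1,c1,s1=comps(t,b1,80);m2,c2,s2=comps(s,b2,95)
    v,u=np.nonzero(m1);P=np.array([onz(t,a,b,.016) for a,b in zip(u,v)])[:,:2]
    c=P.mean(0);w=np.linalg.svd(P-c)[2][0]; w=w if w[0]>0 else -w
    pr=(P-c)@w;pw=(P-c)@np.array([-w[1],w[0]])
    zz=np.array([dep(t,a,b)[2] for a,b in zip(u,v)])
    print(k,"px",c1.round(1),c2.round(1),"tri",[x.round(4) for x in tri(t,c1,s,c2)],"plane c",c.round(4),"yaw",np.degrees(np.arctan2(w[1],w[0])).round(1),"len",pr.min().round(4),pr.max().round(4),"w",np.ptp(pw).round(4),"zmed",np.median(zz).round(4),s1[4],s2[4])
E
```

```text
short_loop px [224.9 190.7] [393.4 187.3] tri [array([0.4487, 0.3079, 0.0082]), np.float64(0.0006)] plane c [0.4482 0.3063] yaw 18.2 len -0.0333 0.0358 w 0.0184 zmed 0.0148 202 126
long_loop px [381.8 198.3] [273.4 232.4] tri [array([ 0.4397, -0.0747,  0.0092]), np.float64(0.0024)] plane c [ 0.4398 -0.0729] yaw 8.6 len -0.0411 0.0423 w 0.017 zmed 0.015 244 200
short_blade px [432.8 207.8] [222.  245.5] tri [array([ 0.42  , -0.1961,  0.0128]), np.float64(0.0017)] plane c [ 0.4202 -0.1947] yaw -12.2 len -0.0323 0.0329 w 0.0181 zmed 0.0151 204 115
long_blade px [492.1 195.1] [163.  280.4] tri [array([ 0.4543, -0.337 ,  0.0118]), np.float64(0.0019)] plane c [ 0.4543 -0.3346] yaw -2.8 len -0.0433 0.043 w 0.0192 zmed 0.0148 284 210
```

```bash
cat > tote.py <<'E'
from h import *
def cloud(d):
    v,u=np.mgrid[0:400,0:640];r=np.stack([(u-d["cx"])/f(d),(v-d["cy"])/f(d),np.ones_like(u)],-1)
    X=(r*d["range_z"][...,None]-np.array(d["t"]))@np.array(d["R"]);return X
def report(t):
    X=cloud(t);hsv=cv2.cvtColor(t["img"],cv2.COLOR_BGR2HSV);sat=hsv[...,1]
    reg=np.zeros((400,640),bool);reg[70:160,275:455]=1
    rim=reg&(X[...,2]>.022)&(X[...,2]<.038)&(sat<60)
    P=X[rim][:,:2].astype(np.float32);r=cv2.minAreaRect(P);print("rim rect",r,np.median(X[rim][:,2]),len(P))
    for nm,lo,hi in(("blue",(100,120,40),(125,255,255)),("yellow",(24,160,90),(34,255,255)),("orange",(5,150,60),(20,255,255))):
        m=reg&(cv2.inRange(hsv,lo,hi)>0)&(X[...,2]>(.03 if nm!="orange" else .055));Q=X[m]
        print(nm,len(Q),Q.mean(0).round(4),np.median(Q[:,2]).round(4),cv2.minAreaRect(Q[:,:2].astype(np.float32)))
    fl=reg&(X[...,2]<.015)&(X[...,2]>.003)&(sat<40);print("floor z",np.median(X[fl][:,2]),X[fl].mean(0))
if __name__=="__main__":
    report(load("top"));s=load("scene");t=load("top")
    # rim corners, outside: zoom px -> image px
    zt=lambda x,y:(140+x*.475,70+y*.475); zs=lambda x,y:(140+x*.375,150+y*.375)
    for a,b in(((613,15),(308,370)),((626,138),(432,492)),((320,42),(627,187)),((331,166),(752,264))):print(0)
    for nm,a in(("far-yellow",(613,16)),("near-yellow",(626,138)),("far-blue",(321,43)),("near-blue",(331,165))):
        print(nm,onz(t,*zt(*a),.03).round(4))
    for nm,b in(("near-yellow",(308,370)),("far-yellow",(430,490)),("near-blue",(627,188)),("far-blue",(751,264))):
        print("scene",nm,onz(s,*zs(*b),.03).round(4))
E
python3 tote.py
```

```text
rim rect ((0.6445802450180054, -0.013578072190284729), (0.1464422345161438, 0.36232641339302063), 6.517184257507324) 0.02903754812896342 1306
blue 323 [0.6233 0.1546 0.0356] 0.0357 ((0.6239479780197144, 0.15485934913158417), (0.10712328553199768, 0.017439497634768486), 6.463992595672607)
yellow 366 [ 0.6636 -0.2011  0.0446] 0.0356 ((0.5188992023468018, -0.110346719622612), (0.0780995711684227, 0.43978151679039), 57.65830612182617)
orange 73 [ 0.6427 -0.0174  0.0642] 0.0642 ((0.6429780125617981, -0.017333561554551125), (0.03676341846585274, 0.010131915099918842), 7.153016090393066)
floor z 0.006002688587562053 [ 0.64914062 -0.02402679  0.00627558]
0
0
0
0
far-yellow [ 0.7323 -0.1841  0.03  ]
near-yellow [ 0.5918 -0.2004  0.03  ]
far-blue [0.6945 0.1487 0.03  ]
near-blue [0.5533 0.1327 0.03  ]
scene near-yellow [ 0.5969 -0.2003  0.03  ]
scene far-yellow [ 0.7329 -0.1829  0.03  ]
scene near-blue [0.5606 0.1365 0.03  ]
scene far-blue [0.6963 0.15   0.03  ]
```

```bash
cat > plan.py <<'E'
from h import *
from scipy.spatial.transform import Rotation as Ro
import sys
from rig import arm
def plan(pos,yawdeg):
    s=arm.state();q=s["eef_rot"];R=Ro.from_quat([q[1],q[2],q[3],q[0]])
    best=None
    for k in(0,180):
        a=np.radians(yawdeg+k);c,sn=np.cos(a),np.sin(a)
        D=Ro.from_matrix(np.array([[c,sn,0],[0,0,-1],[-sn,c,0]]).T)
        rv=np.degrees((R.inv()*D).as_rotvec())
        print("k",k,"rot",rv.round(1))
    print("slide",(R.inv().apply(np.array(pos)-s["eef_pos"])*1000).round(1),"pos",s["eef_pos"].round(4),"F",s["force"].round(1),"w",s["grip_width"].round(4),"t",s["t"],"q",s["qpos"].round(2))
    return R
def tote(x,y): # tote mm -> world
    a=np.radians(6.5);return np.array([.6445,-.025])+np.array([x*np.cos(a)-y*np.sin(a),x*np.sin(a)+y*np.cos(a)])/1000
if __name__=="__main__":
    a=[float(x) for x in sys.argv[2:]]
    if sys.argv[1]=="t":
        p=tote(a[0],a[1]);print("world",p.round(4));plan([*p,a[2]],a[3])
    else: plan(a[:3],a[3])
E
python3 -c "
from plan import *
R=plan([.6429,-.0174,.12],96.5);print(R.as_matrix().round(3))"
```

```text
k 0 rot [  -0.2 -164.5   -0. ]
k 180 rot [ 0.  15.5 -0.1]Traceback (most recent call last):
  File "<string>", line 3, in <module>
    R=plan([.6429,-.0174,.12],96.5);print(R.as_matrix().round(3))
  File "plan.py", line 13, in plan
    print("slide",(R.inv().apply(np.array(pos)-s["eef_pos"])*1000).round(1),"pos",s["eef_pos"].round(4),"F",s["force"].round(1),"w",s["grip_width"].round(4),"t",s["t"],"q",s["qpos"].round(2))
                                                                                                                                    ^^^^^^^^^^^^^^^^^^^^^
AttributeError: 'float' object has no attribute 'round'
```

```bash
sed -i 's/s\["grip_width"\].round(4)/round(s["grip_width"],4)/' plan.py
python3 -c "
from plan import *
R=plan([.6429,-.0174,.12],96.5);print(R.as_matrix().round(3))"
```

```text
k 0 rot [  -0.2 -164.5   -0. ]
k 180 rot [ 0.  15.5 -0.1]
slide [-417.3  122.   589.6] pos [ 0.2525 -0.6253  0.2411] F [0.1 0.2 0. ] w 0.0852 t 0.1 q [-1.22  0.26  1.61 -0.    1.27 -0.04]
[[ 0.374 -0.001  0.927]
 [-0.927  0.002  0.374]
 [-0.002 -1.     0.   ]]
```

Call:
send_rows(grip=[45,45,45,45,45,45,45,45], slide=[[-417,122,590],[-417,122,590],[-417,122,590],[-417,122,590],[-417,122,590],[-417,122,590],[-417,122,590],[-417,122,590]], delta_rot=[[0,15.5,0],[0,15.5,0],[0,15.5,0],[0,15.5,0],[0,15.5,0],[0,15.5,0],[0,15.5,0],[0,15.5,0]])

```text
t: 1.1
eef_pos: [0.5201, -0.2094, 0.1585]
eef_rot: [-0.527, 0.528, -0.471, 0.471]
force: [0.7, -0.4, -0.4]
grip_width: 0.0384
```

```bash
python3 plan.py w .6429 -.0174 .12 -83.5
```

```text
k 0 rot [ 0. -0.  0.]
k 180 rot [ -0. 180.   0.]
slide [-176.9   38.5  143.7] pos [ 0.5201 -0.2094  0.1585] F [ 0.7 -0.4 -0.4] w 0.0384 t 1.1 q [-0.43  0.12  1.94 -0.    1.09  1.03]
```

Call:
send_rows(grip=[45,45,45,45,45,45], slide=[[-177,38.5,143.7],[-177,38.5,143.7],[-177,38.5,143.7],[-177,38.5,143.7],[-177,38.5,143.7],[-177,38.5,143.7]], delta_rot=[[0,0,0],[0,0,0],[0,0,0],[0,0,0],[0,0,0],[0,0,0]])

```text
t: 1.85
eef_pos: [0.6416, -0.0193, 0.1199]
eef_rot: [-0.527, 0.528, -0.471, 0.47]
force: [0.7, -0.2, -0.5]
grip_width: 0.0383
```

```bash
python3 plan.py w .6429 -.0174 .05 -83.5; python3 - <<'E'
from rig import get_image
import cv2
d=get_image("scene");cv2.imwrite("pics/s1.png",cv2.resize(d["img"][120:350,140:460],None,fx=2.5,fy=2.5))
E
```

```text
k 0 rot [0.1 0.  0. ]
k 180 rot [ 0.0e+00 -1.8e+02 -1.0e-01]
slide [-1.8 69.9  1.6] pos [ 0.6416 -0.0193  0.1199] F [ 0.7 -0.2 -0.5] w 0.0383 t 1.85 q [-0.07  0.3   1.79 -0.    1.05  1.39]
```

View pics/s1.png

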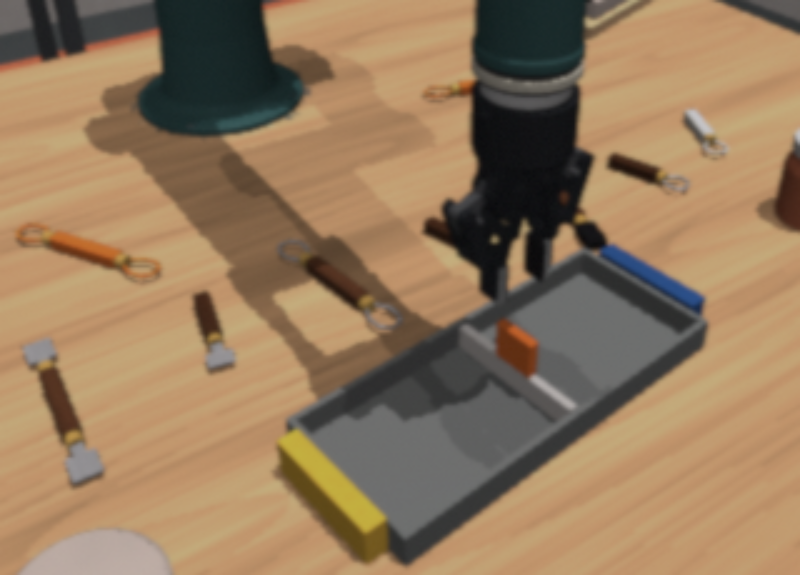

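The two fingers stand at (490,280) and (540,260), above and either side of the orange tab. I'm going down to it.

Call:
send_rows(grip=[45,45,45,45], slide=[[-2,35,2],[-2,70,2],[-2,70,2],[-2,70,2]], delta_rot=[[0,0,0],[0,0,0],[0,0,0],[0,0,0]], grip_force=25)

```text
t: 2.4
eef_pos: [0.6445, -0.018, 0.0518]
eef_rot: [0.527, -0.527, 0.471, -0.472]
force: [0.8, -0.8, 0.2]
grip_width: 0.0384
```

Call:
send_rows(grip=[0,0,0,0,0,0,0], slide=[[0,0,0],[0,0,0],[0,0,0],[0,0,0],[0,0,0],[0,0,0],[0,0,0]], delta_rot=[[0,0,0],[0,0,0],[0,0,0],[0,0,0],[0,0,0],[0,0,0],[0,0,0]])

```text
t: 3.28
eef_pos: [0.6455, -0.0172, 0.0527]
eef_rot: [0.528, -0.527, 0.47, -0.472]
force: [-1.8, -1.6, 6.4]
grip_width: 0.0093
```

```bash
python3 plan.py t 0 -39 .05 -83.5; python3 -c "
from plan import *
p=arm.state()['eef_pos'][:2]-[.6445,-.025];a=np.radians(6.5);print(p@[np.cos(a),np.sin(a)],p@[-np.sin(a),np.cos(a)])"
```

```text
world [ 0.6489 -0.0637]
k 0 rot [-0.2  0.   0.1]
k 180 rot [ 1.0e-01 -1.8e+02  3.0e-01]
slide [46.6  2.7 -1.9] pos [ 0.6455 -0.0172  0.0527] F [-1.8 -1.6  6.4] w 0.0093 t 3.275 q [-0.06  0.38  1.83 -0.    0.93  1.39]
0.0018667561216181234 0.00764466535281182
```

Call:
send_rows(grip=[0,0,0,0,0,0], slide=[[12,0,0],[24,0,0],[36,0,0],[46.5,0,0],[46.5,0,0],[46.5,0,0]], delta_rot=[[0,0,0],[0,0,0],[0,0,0],[0,0,0],[0,0,0],[0,0,0]])

```text
t: 4.03
eef_pos: [0.6509, -0.0639, 0.0527]
eef_rot: [0.528, -0.527, 0.47, -0.472]
force: [0.2, -1.1, 5.2]
grip_width: 0.0096
```

```bash
python3 plan.py t 0 -39 .05 -83.5
```

```text
world [ 0.6489 -0.0637]
k 0 rot [-0.2  0.   0.1]
k 180 rot [ 1.0e-01 -1.8e+02  3.0e-01]
slide [-0.4  2.7 -2. ] pos [ 0.6509 -0.0639  0.0527] F [ 0.2 -1.1  5.2] w 0.0096 t 4.025 q [-0.14  0.39  1.81 -0.    0.94  1.32]
```

Divider moved. Open, lift, and go over to long_loop, clear of it so the tote can be seen.

Call:
send_rows(grip=[45,45,45,45,45,45,45], slide=[[0,0,0],[0,0,0],[0,0,0],[0,-30,0],[0,-70,0],[0,-70,0],[0,-70,0]], delta_rot=[[0,0,0],[0,0,0],[0,0,0],[0,0,0],[0,0,0],[0,0,0],[0,0,0]])

```text
t: 4.9
eef_pos: [0.649, -0.063, 0.1202]
eef_rot: [-0.527, 0.528, -0.471, 0.471]
force: [0.5, 0.5, 0.1]
grip_width: 0.0385
```

```bash
python3 plan.py w .4398 -.0735 .10 -81.4
```

```text
k 0 rot [ 0.  -2.1 -0. ]
k 180 rot [  0.  177.9   0. ]
slide [ -13.2   20.3 -209. ] pos [ 0.649  -0.063   0.1202] F [0.5 0.5 0.1] w 0.0385 t 4.9 q [-0.13  0.32  1.77  0.    1.05  1.32]
```

Call:
send_rows(grip=[45,45,45,45,45,45], slide=[[-13,20,-209],[-13,20,-209],[-13,20,-209],[-13,20,-209],[-13,20,-209],[-13,20,-209]], delta_rot=[[0,-2,0],[0,-2,0],[0,-2,0],[0,-2,0],[0,-2,0],[0,-2,0]])

```text
t: 5.65
eef_pos: [0.4411, -0.0739, 0.1004]
eef_rot: [0.536, -0.535, 0.461, -0.462]
force: [0.2, -0.0, 1.4]
grip_width: 0.0382
```

```bash
python3 plan.py w .4398 -.0735 .014 -81.4;python3 - <<'E'
from rig import get_image
import cv2,pickle
d=get_image("scene");pickle.dump(d,open("scene.pkl","wb"));cv2.imwrite("pics/s2.png",cv2.resize(d["img"][120:350,140:460],None,fx=2.5,fy=2.5))
d=get_image("top");pickle.dump(d,open("top.pkl","wb"));cv2.imwrite("pics/t2.png",cv2.resize(cv2.convertScaleAbs(d["img"][70:330,140:520],alpha=1.8),None,fx=2.1,fy=2.1))
E
python3 tote.py|head -4
```

```text
k 0 rot [-0.  -0.1  0. ]
k 180 rot [-0.000e+00  1.799e+02 -1.000e-01]
slide [-0.6 86.4 -1.2] pos [ 0.4411 -0.0739  0.1004] F [ 0.2 -0.   1.4] w 0.0382 t 5.65 q [-0.22 -0.03  2.21  0.    0.96  1.2 ]
rim rect ((0.6446535587310791, -0.013581007719039917), (0.14670807123184204, 0.36244550347328186), 6.469963550567627) 0.029068704089562525 1313
blue 316 [0.6231 0.1544 0.0391] 0.0357 ((0.510647714138031, 0.11523301899433136), (0.3452533483505249, 0.03759964182972908), 19.356473922729492)
yellow 364 [ 0.6652 -0.2024  0.0387] 0.0358 ((0.5194268226623535, -0.11083875596523285), (0.07836653292179108, 0.4411991536617279), 57.65830612182617)
orange 74 [ 0.6444 -0.0631  0.0783] 0.0644 ((0.5084743499755859, -0.01993737369775772), (0.020361868664622307, 0.3309482932090759), 72.22269439697266)
```

View pics/s2.png

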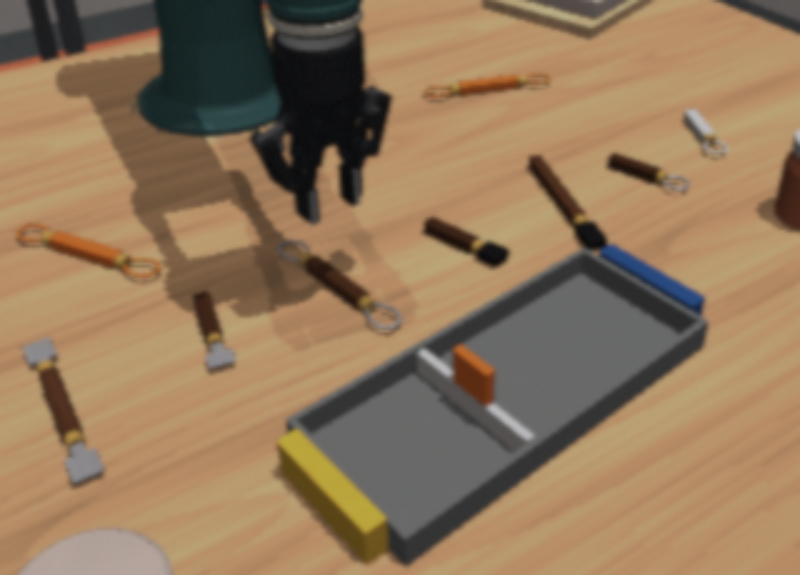

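View pics/t2.png

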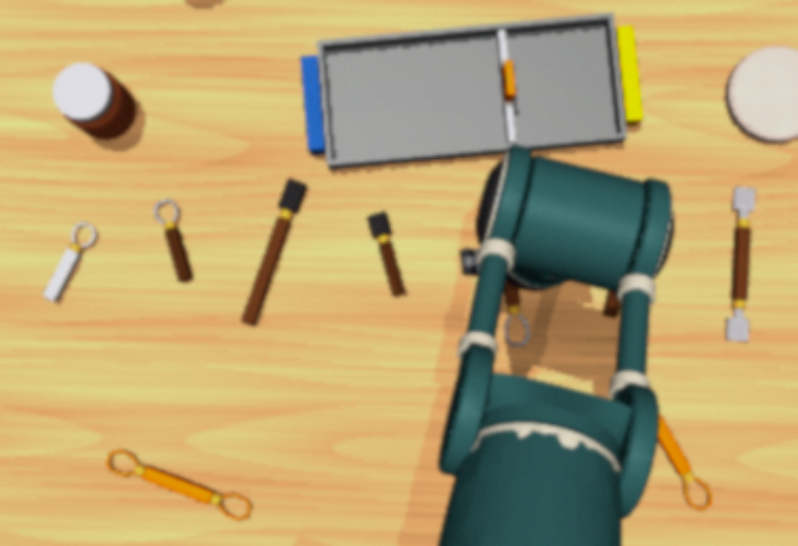

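The divider is now at about (505,85) in the top view. That makes the blue bay about 200 mm and the yellow about 122 mm. Now I'll grasp the long loop tool.

Call:
send_rows(grip=[45,45,45,45,0,0,0,0], slide=[[-0.6,45,-1],[-0.6,75,-1],[-0.6,86,-1],[-0.6,86,-1],[-0.6,86,-1],[-0.6,86,-1],[-0.6,86,-1],[-0.6,86,-1]], delta_rot=[[0,0,0],[0,0,0],[0,0,0],[0,0,0],[0,0,0],[0,0,0],[0,0,0],[0,0,0]], grip_force=35)

```text
t: 6.75
eef_pos: [0.4407, -0.0737, 0.016]
eef_rot: [0.536, -0.535, 0.461, -0.463]
force: [-0.3, 0.3, 6.2]
grip_width: 0.0151
```

```bash
python3 plan.py w .4398 -.0735 .12 -81.4
```

```text
k 0 rot [-0.2 -0.1  0.1]
k 180 rot [-1.000e-01  1.799e+02 -3.000e-01]
slide [  -0.2 -104.    -0.5] pos [ 0.4407 -0.0737  0.016 ] F [-0.3  0.3  6.2] w 0.0151 t 6.75 q [-0.22  0.1   2.27  0.    0.76  1.2 ]
```

Call:
send_rows(grip=[0,0,0,0,0], slide=[[0,-15,0],[0,-60,0],[0,-104,0],[0,-104,0],[0,-104,0]], delta_rot=[[0,0,0],[0,0,0],[0,0,0],[0,0,0],[0,0,0]])

```text
t: 7.38
eef_pos: [0.4385, -0.0733, 0.1185]
eef_rot: [-0.536, 0.536, -0.462, 0.462]
force: [0.1, -0.6, -1.7]
grip_width: 0.0149
```

```bash
python3 plan.py t 30 65 .12 6.5
```

```text
world [0.6669 0.043 ]
k 0 rot [  0. -88.  -0.]
k 180 rot [ 0. 92.  0.]
slide [-81.3  -1.6 243.1] pos [ 0.4385 -0.0733  0.1185] F [ 0.1 -0.6 -1.7] w 0.0149 t 7.375 q [-0.22 -0.06  2.2  -0.    1.    1.2 ]
```

Call:
send_rows(grip=[0,0,0,0,0,0,0,0], slide=[[-10,-2,30],[-20,-2,60],[-30,-2,90],[-40,-2,120],[-50,-2,150],[-60,-2,180],[-70,-2,210],[-81,-2,243]], delta_rot=[[0,-10,0],[0,-20,0],[0,-30,0],[0,-40,0],[0,-50,0],[0,-60,0],[0,-70,0],[0,-80,0]])

```text
t: 8.38
eef_pos: [0.6662, 0.0429, 0.1174]
eef_rot: [-0.707, 0.707, -0.009, 0.005]
force: [0.2, 0.5, -0.8]
grip_width: 0.0148
```

```bash
python3 plan.py t 30 65 .06 6.5
```

```text
world [0.6669 0.043 ]
k 0 rot [ 0.  -7.7 -0.3]
k 180 rot [  0.5 172.3   0. ]
slide [ 1.  57.4  0.1] pos [0.6662 0.0429 0.1174] F [ 0.2  0.5 -0.8] w 0.0148 t 8.375 q [ 0.03  0.35  1.73 -0.    1.06  0.05]
```

Call:
send_rows(grip=[0,0,0,0,0], slide=[[0,0,0],[1,30,0],[1,57,0],[1,57,0],[1,57,0]], delta_rot=[[0,-7.7,0],[0,-7.7,0],[0,-7.7,0],[0,-7.7,0],[0,-7.7,0]])

```text
t: 9.0
eef_pos: [0.668, 0.0425, 0.0629]
eef_rot: [0.706, -0.706, -0.038, 0.039]
force: [-0.7, -0.7, 0.4]
grip_width: 0.015
```

```bash
python3 plan.py t 30 65 .022 6.5; python3 - <<'E'
from rig import get_image
import cv2,pickle
d=get_image("scene");cv2.imwrite("pics/s3.png",cv2.resize(d["img"][120:350,140:460],None,fx=2.5,fy=2.5))
E
```

```text
world [0.6669 0.043 ]
k 0 rot [-0.  -0.3 -0.1]
k 180 rot [ 1.000e-01  1.797e+02 -0.000e+00]
slide [-0.9 40.9  0.6] pos [0.668  0.0425 0.0629] F [-0.7 -0.7  0.4] w 0.015 t 9.0 q [ 0.03  0.41  1.76  0.    0.97 -0.08]
```

View pics/s3.png

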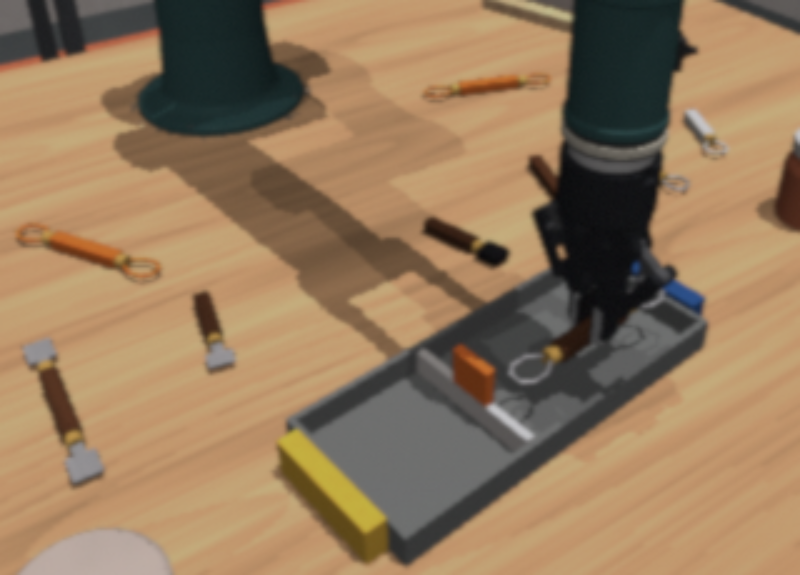

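Call:
send_rows(grip=[0,0,0,0,0,0], slide=[[-1,15,0.5],[-1,25,0.5],[-1,33,0.5],[-1,38,0.5],[-1,40,0.5],[-1,40,0.5]], delta_rot=[[0,0,0],[0,0,0],[0,0,0],[0,0,0],[0,0,0],[0,0,0]])

```text
t: 9.8
eef_pos: [0.6675, 0.0429, 0.0235]
eef_rot: [-0.706, 0.706, 0.038, -0.038]
force: [1.0, 0.3, -0.6]
grip_width: 0.0149
```

No contact force yet. I'm lowering another 1.5 mm before opening.

Call:
send_rows(grip=[0,0,0], slide=[[0,1,0],[0,1.5,0],[0,1.5,0]], delta_rot=[[0,0,0],[0,0,0],[0,0,0]])

```text
t: 10.18
eef_pos: [0.6675, 0.0429, 0.0222]
eef_rot: [-0.706, 0.706, 0.038, -0.038]
force: [0.8, 0.5, -0.6]
grip_width: 0.0144
```

Call:
send_rows(grip=[0,0,0,0], slide=[[0,0.5,0],[0,1,0],[0,1.5,0],[0,1.5,0]], delta_rot=[[0,0,0],[0,0,0],[0,0,0],[0,0,0]])

```text
t: 10.68
eef_pos: [0.6676, 0.0429, 0.022]
eef_rot: [-0.706, 0.706, 0.038, -0.038]
force: [-3.7, -0.1, 7.2]
grip_width: 0.0149
```

Contact at 7 N. Open a little and retreat.

Call:
send_rows(grip=[30,30,30,30,30,30,30,30], slide=[[0,0,0],[0,0,0],[0,0,0],[0,-10,0],[0,-40,0],[0,-95,0],[0,-95,0],[0,-95,0]], delta_rot=[[0,0,0],[0,0,0],[0,0,0],[0,0,0],[0,0,0],[0,0,0],[0,0,0],[0,0,0]])

```text
t: 11.68
eef_pos: [0.6677, 0.0429, 0.1165]
eef_rot: [-0.706, 0.706, 0.039, -0.038]
force: [-1.2, 0.1, -0.3]
grip_width: 0.0258
```

```bash
python3 plan.py w .4543 -.335 .10 -92.8
```

```text
k 0 rot [-0.1 99.   0.1]
k 180 rot [  0.1 -81.    0.1]
slide [-253.    16.2 -352.7] pos [0.6677 0.0429 0.1165] F [-1.2  0.1 -0.3] w 0.0258 t 11.675 q [ 0.03  0.35  1.73 -0.    1.06 -0.08]
```

Call:
send_rows(grip=[45,45,45,45,45,45,45,45], slide=[[-25,0,-35],[-50,0,-70],[-75,0,-106],[-101,0,-141],[-126,0,-176],[-152,0,-211],[-177,5,-247],[-202,10,-282]], delta_rot=[[0,10,0],[0,20,0],[0,30,0],[0,40,0],[0,50,0],[0,60,0],[0,70,0],[0,80,0]])

```text
t: 12.68
eef_pos: [0.495, -0.2597, 0.1037]
eef_rot: [-0.564, 0.564, -0.427, 0.425]
force: [-0.2, 0.2, 0.4]
grip_width: 0.0385
```

```bash
python3 plan.py w .4543 -.335 .10 -92.8
```

```text
k 0 rot [ 0.1 18.7 -0.1]
k 180 rot [  -0.2 -161.3   -0.2]
slide [ 61.4   3.7 -59.7] pos [ 0.495  -0.2597  0.1037] F [-0.2  0.2  0.4] w 0.0385 t 12.675 q [-0.53  0.18  1.98 -0.    0.99  0.77]
```

Call:
send_rows(grip=[45,45,45,45,45], slide=[[30,4,-30],[61,4,-60],[61,4,-60],[61,4,-60],[61,4,-60]], delta_rot=[[0,9,0],[0,18.7,0],[0,18.7,0],[0,18.7,0],[0,18.7,0]])

```text
t: 13.3
eef_pos: [0.4565, -0.3333, 0.1009]
eef_rot: [0.489, -0.489, 0.511, -0.51]
force: [-0.1, 0.3, -1.1]
grip_width: 0.0383
```

```bash
python3 plan.py w .4543 -.335 .014 -92.8;python3 - <<'E'
from rig import get_image
import cv2,pickle
d=get_image("scene");cv2.imwrite("pics/s4.png",cv2.resize(d["img"][120:350,140:460],None,fx=2.5,fy=2.5))
d=get_image("top");pickle.dump(d,open("top.pkl","wb"));cv2.imwrite("pics/t4.png",cv2.resize(cv2.convertScaleAbs(d["img"][70:330,140:520],alpha=1.8),None,fx=2.1,fy=2.1))
E
```

```text
k 0 rot [ 0.1  0.4 -0.1]
k 180 rot [-1.000e-01 -1.796e+02 -1.000e-01]
slide [ 1.9 86.9 -2. ] pos [ 0.4565 -0.3333  0.1009] F [-0.1  0.3 -1.1] w 0.0383 t 13.3 q [-0.67  0.19  1.97  0.    0.98  0.94]
```

View pics/s4.png

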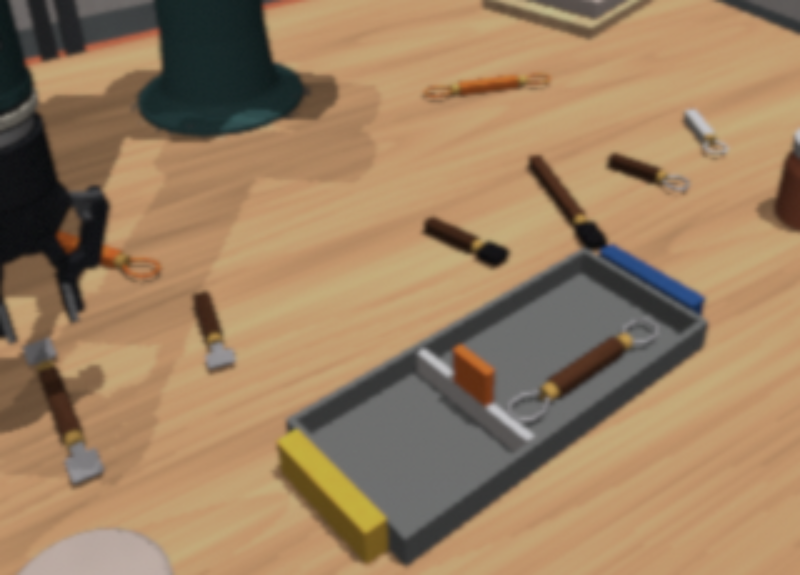

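View pics/t4.png

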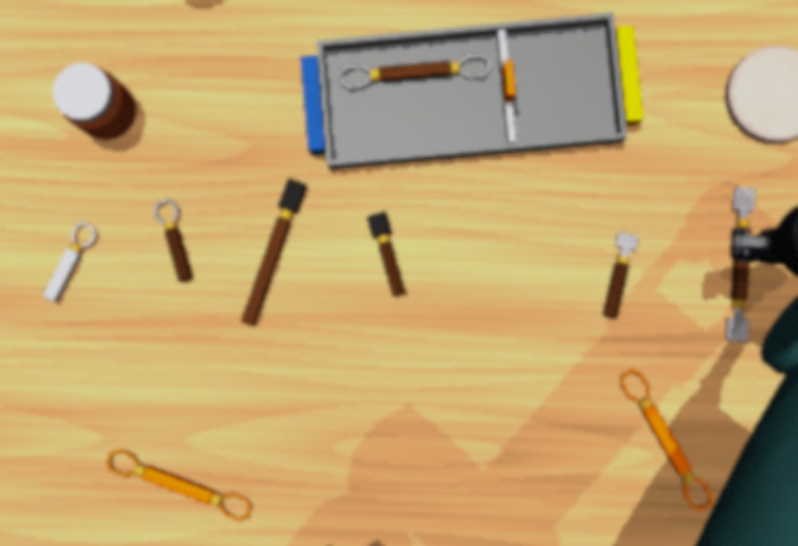

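The long loop tool lies flat in the blue bay, running (340,77) to (490,66), with even gaps at both ends. Next is the long blade tool.

Call:
send_rows(grip=[45,45,45,45,0,0,0,0], slide=[[2,45,-2],[2,75,-2],[2,86,-2],[2,86,-2],[2,86,-2],[2,86,-2],[2,86,-2],[2,86,-2]], delta_rot=[[0,0.4,0],[0,0.4,0],[0,0.4,0],[0,0.4,0],[0,0.4,0],[0,0.4,0],[0,0.4,0],[0,0.4,0]])

```text
t: 14.4
eef_pos: [0.4556, -0.3374, 0.0173]
eef_rot: [-0.487, 0.487, -0.511, 0.514]
force: [0.3, -1.0, 6.6]
grip_width: 0.0145
```

```bash
python3 plan.py w .4543 -.335 .12 -92.8
```

```text
k 0 rot [-0.2 -0.1  0.1]
k 180 rot [ -0.2 179.9  -0.3]
slide [  -2.2 -102.7   -1.2] pos [ 0.4556 -0.3374  0.0173] F [ 0.3 -1.   6.6] w 0.0145 t 14.4 q [-0.68  0.3   2.02  0.    0.82  0.94]
```

Call:
send_rows(grip=[0,0,0,0,0], slide=[[0,-15,0],[0,-60,0],[0,-104,0],[0,-104,0],[0,-104,0]], delta_rot=[[0,0,0],[0,0,0],[0,0,0],[0,0,0],[0,0,0]])

```text
t: 15.02
eef_pos: [0.4539, -0.3361, 0.1195]
eef_rot: [0.487, -0.487, 0.513, -0.512]
force: [0.6, 1.0, -0.6]
grip_width: 0.0147
```

```bash
python3 plan.py t -30 65 .12 6.5
```

```text
world [0.6073 0.0362]
k 0 rot [  0.  -99.4  -0. ]
k 180 rot [ 0.  80.6  0. ]
slide [-379.6   -0.5  134.4] pos [ 0.4539 -0.3361  0.1195] F [ 0.6  1.  -0.6] w 0.0147 t 15.025 q [-0.68  0.17  1.96 -0.    1.01  0.94]
```

Call:
send_rows(grip=[0,0,0,0,0,0,0,0], slide=[[-38,0,13],[-76,0,27],[-114,0,40],[-152,0,54],[-190,0,67],[-228,0,81],[-266,0,94],[-304,0,108]], delta_rot=[[0,-10,0],[0,-20,0],[0,-30,0],[0,-40,0],[0,-50,0],[0,-60,0],[0,-70,0],[0,-80,0]])

```text
t: 16.02
eef_pos: [0.576, -0.0369, 0.117]
eef_rot: [-0.703, 0.703, -0.079, 0.076]
force: [0.3, 0.1, -0.5]
grip_width: 0.0145
```

```bash
python3 plan.py t -30 65 .12 6.5
```

```text
world [0.6073 0.0362]
k 0 rot [ -0.  -19.1  -0.3]
k 180 rot [  0.4 160.9  -0. ]
slide [14.7 -3.1 78.1] pos [ 0.576  -0.0369  0.117 ] F [ 0.3  0.1 -0.5] w 0.0145 t 16.025 q [-0.11  0.19  1.93 -0.    1.02  0.11]
```

Call:
send_rows(grip=[0,0,0,0,0], slide=[[7,-3,39],[14.7,-3,78],[14.7,-3,78],[14.7,-3,78],[14.7,-3,78]], delta_rot=[[0,-9,0],[0,-19.1,0],[0,-19.1,0],[0,-19.1,0],[0,-19.1,0]])

```text
t: 16.65
eef_pos: [0.6082, 0.0335, 0.1215]
eef_rot: [-0.706, 0.706, 0.037, -0.038]
force: [1.0, 0.2, 0.2]
grip_width: 0.0155
```

```bash
python3 plan.py t -30 64 .026 6.5
```

```text
world [0.6074 0.0352]
k 0 rot [ 0.  -0.4 -0.1]
k 180 rot [  0.2 179.6   0. ]
slide [-0.4 95.5  1.8] pos [0.6082 0.0335 0.1215] F [1.  0.2 0.2] w 0.0155 t 16.65 q [ 0.01  0.24  1.86 -0.    1.04 -0.09]
```

Call:
send_rows(grip=[0,0,0,0,0,0,0], slide=[[-0.5,40,2],[-0.5,70,2],[-0.5,85,2],[-0.5,92,2],[-0.5,96,2],[-0.5,96,2],[-0.5,96,2]], delta_rot=[[0,-0.4,0],[0,-0.4,0],[0,-0.4,0],[0,-0.4,0],[0,-0.4,0],[0,-0.4,0],[0,-0.4,0]])

```text
t: 17.52
eef_pos: [0.6095, 0.0364, 0.0276]
eef_rot: [-0.706, 0.706, 0.041, -0.04]
force: [0.5, -0.6, -0.1]
grip_width: 0.015
```

Call:
send_rows(grip=[0,0,0,0], slide=[[0,1,0],[0,2,0],[0,2.5,0],[0,2.5,0]], delta_rot=[[0,0,0],[0,0,0],[0,0,0],[0,0,0]])

```text
t: 18.02
eef_pos: [0.6086, 0.0364, 0.0239]
eef_rot: [0.706, -0.706, -0.041, 0.041]
force: [-0.2, 0.3, -0.8]
grip_width: 0.015
```

Call:
send_rows(grip=[0,0,0,0], slide=[[0,0.5,0],[0,1,0],[0,1.5,0],[0,1.5,0]], delta_rot=[[0,0,0],[0,0,0],[0,0,0],[0,0,0]])

```text
t: 18.52
eef_pos: [0.6087, 0.0363, 0.0233]
eef_rot: [-0.706, 0.706, 0.041, -0.041]
force: [-1.6, -0.6, 6.1]
grip_width: 0.0147
```

Contact. Release and go to short_blade.

Call:
send_rows(grip=[30,30,30,30,30,30,30,30], slide=[[0,0,0],[0,0,0],[0,0,0],[0,-10,0],[0,-40,0],[0,-95,0],[0,-95,0],[0,-95,0]], delta_rot=[[0,0,0],[0,0,0],[0,0,0],[0,0,0],[0,0,0],[0,0,0],[0,0,0],[0,0,0]])

```text
t: 19.52
eef_pos: [0.6088, 0.0364, 0.1182]
eef_rot: [-0.706, 0.706, 0.041, -0.04]
force: [-0.4, -0.5, -1.0]
grip_width: 0.0261
```

```bash
python3 - <<'E'
from tools import *
from plan import plan
t=load("top") # image t4: shorts visible
hsv=cv2.cvtColor(t["img"],cv2.COLOR_BGR2HSV)
for k in("short_loop","short_blade"):
    m,c1,s1=comps(t,boxes[k][0],80)
    v,u=np.nonzero(m);P=np.array([onz(t,a,b,.016) for a,b in zip(u,v)])[:,:2]
    c=P.mean(0);w=np.linalg.svd(P-c)[2][0];w=w if w[0]>0 else -w
    pr=(P-c)@w;pix=3.1
    # length check: edges at half level along the axis
    V=hsv[...,2].astype(float)
    L=np.arange(-.06,.09,.002);prof=[]
    for l in L:
        p=proj(t,np.array([*(c+w*l),.016]));prof.append(cv2.getRectSubPix(hsv[...,2],(1,1),tuple(map(float,p)))[0,0])
    print(k,c,np.degrees(np.arctan2(w[1],w[0])),pr.min(),pr.max(),list(zip((L*1000).astype(int),prof)))
    g=c+w*.012;print("grasp",g)
    plan([*g,.10],np.degrees(np.arctan2(w[1],w[0]))-90)
E
```

```text
short_loop [0.44777597 0.30622636] 18.908110051070448 -0.0320164507195318 0.03215365656711832 [(np.int64(-60), np.uint8(121)), (np.int64(-57), np.uint8(121)), (np.int64(-55), np.uint8(121)), (np.int64(-53), np.uint8(121)), (np.int64(-51), np.uint8(120)), (np.int64(-49), np.uint8(120)), (np.int64(-47), np.uint8(121)), (np.int64(-45), np.uint8(121)), (np.int64(-43), np.uint8(120)), (np.int64(-41), np.uint8(120)), (np.int64(-39), np.uint8(120)), (np.int64(-37), np.uint8(118)), (np.int64(-35), np.uint8(111)), (np.int64(-33), np.uint8(92)), (np.int64(-31), np.uint8(68)), (np.int64(-29), np.uint8(48)), (np.int64(-27), np.uint8(39)), (np.int64(-25), np.uint8(41)), (np.int64(-23), np.uint8(42)), (np.int64(-21), np.uint8(42)), (np.int64(-19), np.uint8(43)), (np.int64(-17), np.uint8(43)), (np.int64(-15), np.uint8(42)), (np.int64(-13), np.uint8(43)), (np.int64(-11), np.uint8(43)), (np.int64(-9), np.uint8(43)), (np.int64(-7), np.uint8(44)), (np.int64(-5), np.uint8(43)), (np.int64(-3), np.uint8(43)), (np.int64(-1), np.uint8(44)), (np.int64(0), np.uint8(44)), (np.int64(2), np.uint8(44)), (np.int64
[... 3484 characters left out ...]
p.int64(60), np.uint8(107)), (np.int64(62), np.uint8(107)), (np.int64(64), np.uint8(107)), (np.int64(66), np.uint8(109)), (np.int64(68), np.uint8(114)), (np.int64(70), np.uint8(119)), (np.int64(72), np.uint8(121)), (np.int64(74), np.uint8(121)), (np.int64(76), np.uint8(120)), (np.int64(78), np.uint8(120)), (np.int64(80), np.uint8(121)), (np.int64(82), np.uint8(121)), (np.int64(84), np.uint8(121)), (np.int64(86), np.uint8(121)), (np.int64(88), np.uint8(121))]
grasp [ 0.43144348 -0.19706157]
k 0 rot [-1.000e-01  1.082e+02  0.000e+00]
k 180 rot [  0.  -71.8   0. ]
slide [-203.    18.  -211.6] pos [0.6088 0.0364 0.1182] F [-0.4 -0.5 -1. ] w 0.0261 t 19.525 q [ 0.02  0.25  1.87 -0.    1.03 -0.1 ]
```

Call:
send_rows(grip=[45,45,45,45,45,45,45,45], slide=[[-28,0,-30],[-56,0,-60],[-84,0,-90],[-112,0,-120],[-140,5,-150],[-168,10,-180],[-203,16,-211.6],[-203,18,-211.6]], delta_rot=[[0,-10,0],[0,-20,0],[0,-30,0],[0,-40,0],[0,-50,0],[0,-60,0],[0,-70,0],[0,-71.8,0]])

```text
t: 20.52
eef_pos: [0.4276, -0.1978, 0.0971]
eef_rot: [0.55, -0.547, -0.445, 0.447]
force: [-0.6, 0.0, -0.4]
grip_width: 0.0382
```

```bash
python3 plan.py w .4314 -.1971 .10 78.4
```

```text
k 0 rot [-0.3 -0.2  0.1]
k 180 rot [-1.000e-01  1.798e+02 -5.000e-01]
slide [ 1.5 -2.9 -3.6] pos [ 0.4276 -0.1978  0.0971] F [-0.6  0.  -0.4] w 0.0382 t 20.525 q [-0.49  0.02  2.17 -0.    0.96 -1.85]
```

Call:
send_rows(grip=[45,45], slide=[[0,0,0],[0,0,0]], delta_rot=[[0,0,0],[0,0,0]])

```text
t: 20.78
eef_pos: [0.4317, -0.1964, 0.0992]
eef_rot: [0.548, -0.548, -0.447, 0.447]
force: [-0.2, -0.9, 0.3]
grip_width: 0.0386
```

```bash
python3 plan.py w .4314 -.1971 .0145 78.4;python3 - <<'E'
from rig import get_image
import cv2,pickle
d=get_image("scene");cv2.imwrite("pics/s5.png",cv2.resize(d["img"][120:350,140:460],None,fx=2.5,fy=2.5))
E
```

```text
k 0 rot [-0. -0.  0.]
k 180 rot [ -0. 180.  -0.]
slide [-0.8 84.7  0.1] pos [ 0.4317 -0.1964  0.0992] F [-0.2 -0.9  0.3] w 0.0386 t 20.775 q [-0.48  0.02  2.16  0.    0.96 -1.85]
```

View pics/s5.png

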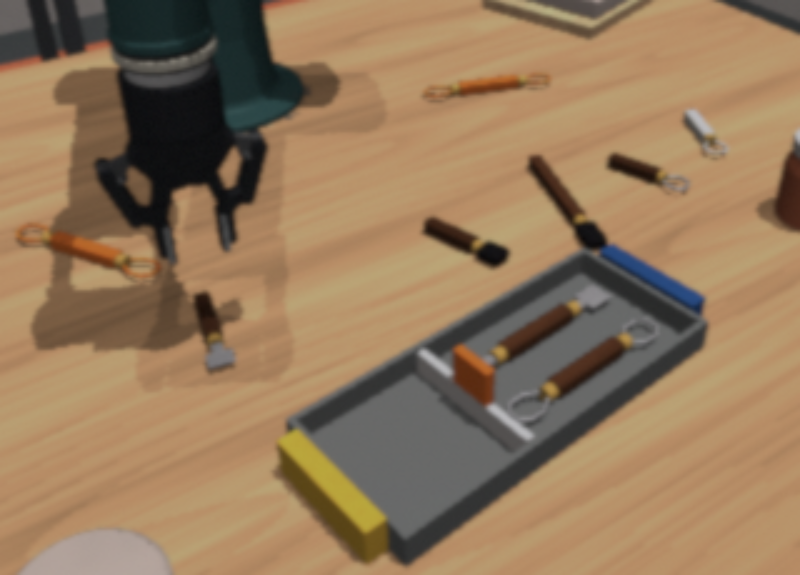

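Both long tools lie side by side in the blue bay. The gripper is above the short blade tool at (212,330), so I'll grasp it.

Call:
send_rows(grip=[45,45,45,45,0,0,0,0], slide=[[-1,45,0],[-1,75,0],[-1,85,0],[-1,85,0],[-1,85,0],[-1,85,0],[-1,85,0],[-1,85,0]], delta_rot=[[0,0,0],[0,0,0],[0,0,0],[0,0,0],[0,0,0],[0,0,0],[0,0,0],[0,0,0]])

```text
t: 21.82
eef_pos: [0.4325, -0.1988, 0.0161]
eef_rot: [-0.547, 0.549, 0.447, -0.446]
force: [0.0, 0.9, 6.9]
grip_width: 0.0152
```

Call:
send_rows(grip=[0,0,0,0,0], slide=[[0,-15,0],[0,-60,0],[0,-104,0],[0,-104,0],[0,-104,0]], delta_rot=[[0,0,0],[0,0,0],[0,0,0],[0,0,0],[0,0,0]])

```text
t: 22.45
eef_pos: [0.4306, -0.1979, 0.1186]
eef_rot: [-0.548, 0.548, 0.447, -0.447]
force: [-0.8, -0.0, -0.5]
grip_width: 0.0146
```

```bash
python3 plan.py t 30 -99 .12 6.5
```

```text
world [ 0.6855 -0.12  ]
k 0 rot [ 0.  71.9 -0. ]
k 180 rot [  -0.  -108.1   -0. ]
slide [ 127.7   -1.4 -234. ] pos [ 0.4306 -0.1979  0.1186] F [-0.8 -0.  -0.5] w 0.0146 t 22.45 q [-0.48 -0.    2.15 -0.    1.   -1.85]
```

Call:
send_rows(grip=[0,0,0,0,0,0,0,0], slide=[[18,0,-33],[36,0,-66],[54,0,-100],[72,0,-134],[90,0,-168],[109,0,-201],[127.7,-1,-234],[127.7,-1,-234]], delta_rot=[[0,10,0],[0,20,0],[0,30,0],[0,40,0],[0,50,0],[0,60,0],[0,70,0],[0,71.9,0]])

```text
t: 23.45
eef_pos: [0.6867, -0.1188, 0.1168]
eef_rot: [0.706, -0.706, -0.039, 0.041]
force: [-0.2, -0.8, -0.2]
grip_width: 0.0149
```

Call:
send_rows(grip=[0,0], slide=[[0,0,0],[0,0,0]], delta_rot=[[0,0,0],[0,0,0]])

```text
t: 23.7
eef_pos: [0.6842, -0.1204, 0.1184]
eef_rot: [0.706, -0.706, -0.039, 0.041]
force: [0.0, -0.3, -0.3]
grip_width: 0.0146
```

```bash
python3 plan.py t 30 -99 .026 6.5;python3 - <<'E'
from rig import get_image
import cv2,pickle
d=get_image("scene");cv2.imwrite("pics/s6.png",cv2.resize(d["img"][120:350,140:460],None,fx=2.5,fy=2.5))
E
```

```text
world [ 0.6855 -0.12  ]
k 0 rot [-0.   0.  -0.1]
k 180 rot [-2.0e-01 -1.8e+02  1.0e-01]
slide [ 1.6 92.4  0.2] pos [ 0.6842 -0.1204  0.1184] F [ 0.  -0.3 -0.3] w 0.0146 t 23.7 q [-0.21  0.4   1.67 -0.    1.08 -0.32]
```

View pics/s6.png

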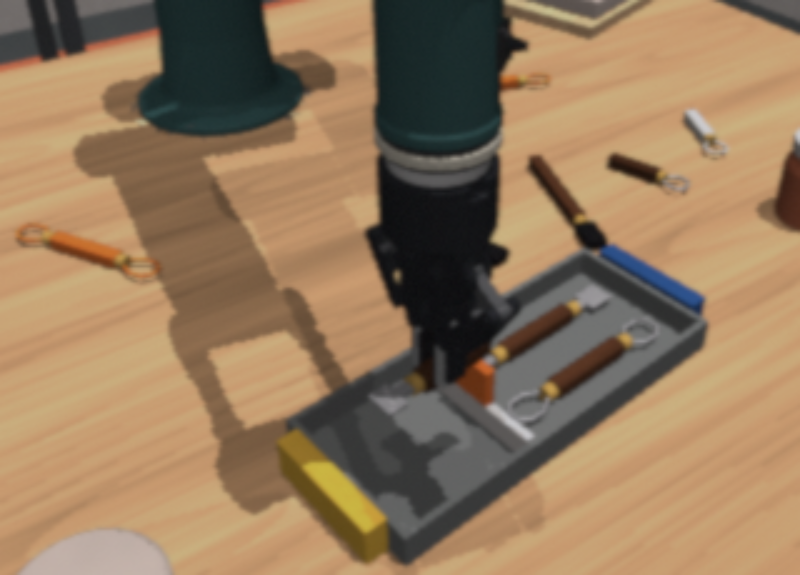

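The blade points towards yellow and is clear of the tab. Lower it.

Call:
send_rows(grip=[0,0,0,0,0,0,0], slide=[[1.5,40,0],[1.5,70,0],[1.5,85,0],[1.5,91,0],[1.5,94,0],[1.5,94,0],[1.5,94,0]], delta_rot=[[0,0,0],[0,0,0],[0,0,0],[0,0,0],[0,0,0],[0,0,0],[0,0,0]])

```text
t: 24.62
eef_pos: [0.6883, -0.1201, 0.0267]
eef_rot: [-0.706, 0.706, 0.041, -0.039]
force: [-0.8, -0.3, -0.1]
grip_width: 0.0148
```

Call:
send_rows(grip=[0,0,0,0], slide=[[0,1,0],[0,2,0],[0,2.5,0],[0,2.5,0]], delta_rot=[[0,0,0],[0,0,0],[0,0,0],[0,0,0]])

```text
t: 25.12
eef_pos: [0.6874, -0.1199, 0.0229]
eef_rot: [0.706, -0.706, -0.04, 0.04]
force: [0.3, 0.6, -1.0]
grip_width: 0.015
```

Call:
send_rows(grip=[0,0,0,0], slide=[[0,0.5,0],[0,1,0],[0,1.5,0],[0,1.5,0]], delta_rot=[[0,0,0],[0,0,0],[0,0,0],[0,0,0]])

```text
t: 25.62
eef_pos: [0.6875, -0.1199, 0.0221]
eef_rot: [-0.706, 0.706, 0.04, -0.04]
force: [-1.5, 0.3, 4.2]
grip_width: 0.0151
```

Call:
send_rows(grip=[30,30,30,30,30,30,30,30], slide=[[0,0,0],[0,0,0],[0,0,0],[0,-10,0],[0,-40,0],[0,-98,0],[0,-98,0],[0,-98,0]], delta_rot=[[0,0,0],[0,0,0],[0,0,0],[0,0,0],[0,0,0],[0,0,0],[0,0,0],[0,0,0]])

```text
t: 26.62
eef_pos: [0.6878, -0.12, 0.1206]
eef_rot: [-0.706, 0.706, 0.041, -0.039]
force: [-0.8, 0.7, 0.3]
grip_width: 0.0255
```

```bash
python3 plan.py w .4591 .3101 .10 -71.3
```

```text
k 0 rot [-0.  77.8  0.1]
k 180 rot [ 1.000e-01 -1.022e+02  0.000e+00]
slide [-178.7   20.1  453.2] pos [ 0.6878 -0.12    0.1206] F [-0.8  0.7  0.3] w 0.0255 t 26.625 q [-0.21  0.4   1.66  0.    1.08 -0.32]
```

Call:
send_rows(grip=[45,45,45,45,45,45,45,45], slide=[[-20,0,51],[-40,0,102],[-60,0,153],[-81,0,204],[-101,0,256],[-121,0,307],[-141,0,358],[-162,10,410]], delta_rot=[[0,9,0],[0,18,0],[0,27,0],[0,36,0],[0,45,0],[0,54,0],[0,63,0],[0,72,0]])

```text
t: 27.62
eef_pos: [0.4786, 0.2702, 0.1085]
eef_rot: [-0.593, 0.594, -0.384, 0.384]
force: [0.1, 0.2, -0.2]
grip_width: 0.0382
```

Call:
send_rows(grip=[45,45,45], slide=[[0,0,0],[0,0,0],[0,0,0]], delta_rot=[[0,0,0],[0,0,0],[0,0,0]])

```text
t: 28.0
eef_pos: [0.4805, 0.268, 0.1091]
eef_rot: [-0.594, 0.595, -0.383, 0.383]
force: [0.3, 0.1, 0.7]
grip_width: 0.0383
```

```bash
python3 plan.py w .4591 .3101 .10 -71.3
```

```text
k 0 rot [0.  5.7 0. ]
k 180 rot [ 0.000e+00 -1.743e+02 -1.000e-01]
slide [-47.2   9.1  -2.1] pos [0.4805 0.268  0.1091] F [0.3 0.1 0.7] w 0.0383 t 28.0 q [ 0.46  0.15  2.   -0.    0.99  1.61]
```

Call:
send_rows(grip=[45,45,45,45], slide=[[-30,9,-2],[-47,9,-2],[-47,9,-2],[-47,9,-2]], delta_rot=[[0,5.7,0],[0,5.7,0],[0,5.7,0],[0,5.7,0]])

```text
t: 28.5
eef_pos: [0.4595, 0.3106, 0.1009]
eef_rot: [0.575, -0.575, 0.411, -0.412]
force: [1.2, 0.8, 0.0]
grip_width: 0.0385
```

```bash
python3 plan.py w .4591 .3101 .0145 -71.3;python3 - <<'E'
from rig import get_image
import cv2,pickle
d=get_image("scene");cv2.imwrite("pics/s7.png",cv2.resize(d["img"][120:350,140:460],None,fx=2.5,fy=2.5))
E
```

```text
k 0 rot [-0.   0.1  0. ]
k 180 rot [ 0.000e+00 -1.799e+02  1.000e-01]
slide [ 0.3 86.4 -0.6] pos [0.4595 0.3106 0.1009] F [1.2 0.8 0. ] w 0.0385 t 28.5 q [ 0.55  0.17  2.   -0.    0.97  1.79]
```

View pics/s7.png

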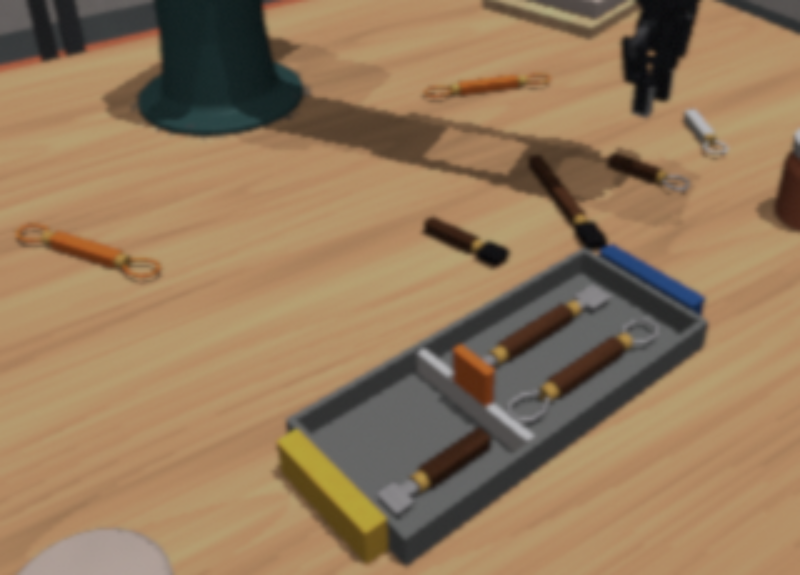

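The short blade tool is lying in the yellow bay, running (395,495) to (485,440). Now I'll grasp the short loop tool.

Call:
send_rows(grip=[45,45,45,45,0,0,0,0], slide=[[0,45,0],[0,75,-0.5],[0,86,-0.5],[0,86,-0.5],[0,86,-0.5],[0,86,-0.5],[0,86,-0.5],[0,86,-0.5]], delta_rot=[[0,0,0],[0,0,0],[0,0,0],[0,0,0],[0,0,0],[0,0,0],[0,0,0],[0,0,0]])

```text
t: 29.55
eef_pos: [0.4598, 0.3117, 0.0163]
eef_rot: [0.576, -0.574, 0.411, -0.412]
force: [-0.1, -0.2, 5.8]
grip_width: 0.015
```

Call:
send_rows(grip=[0,0,0,0,0], slide=[[0,-15,0],[0,-60,0],[0,-104,0],[0,-104,0],[0,-104,0]], delta_rot=[[0,0,0],[0,0,0],[0,0,0],[0,0,0],[0,0,0]])

```text
t: 30.18
eef_pos: [0.458, 0.3108, 0.1188]
eef_rot: [0.575, -0.575, 0.412, -0.412]
force: [0.2, -1.3, -0.5]
grip_width: 0.0149
```

```bash
python3 plan.py t -30 -109 .12 6.5
```

```text
world [ 0.627  -0.1367]
k 0 rot [ -0.  -77.7   0. ]
k 180 rot [ -0.  102.3  -0. ]
slide [478.1  -1.2  15.8] pos [0.458  0.3108 0.1188] F [ 0.2 -1.3 -0.5] w 0.0149 t 30.175 q [0.55 0.15 1.99 0.   1.01 1.79]
```

Call:
send_rows(grip=[0,0,0,0,0,0,0,0], slide=[[52,-1,2],[104,-1,4],[156,-1,6],[208,-1,8],[260,-1,10],[312,-1,12],[364,-1,14],[420,-1,16]], delta_rot=[[0,-9,0],[0,-18,0],[0,-27,0],[0,-36,0],[0,-45,0],[0,-54,0],[0,-63,0],[0,-72,0]])

```text
t: 31.18
eef_pos: [0.6075, -0.0827, 0.1172]
eef_rot: [0.707, -0.707, -0.005, 0.008]
force: [0.5, 0.7, -0.3]
grip_width: 0.015
```

Call:
send_rows(grip=[0,0,0], slide=[[0,0,0],[0,0,0],[0,0,0]], delta_rot=[[0,0,0],[0,0,0],[0,0,0]])

```text
t: 31.55
eef_pos: [0.6076, -0.0802, 0.1185]
eef_rot: [0.707, -0.707, -0.004, 0.006]
force: [0.1, 0.2, -0.8]
grip_width: 0.0149
```

```bash
python3 plan.py t -30 -109 .12 6.5
```

```text
world [ 0.627  -0.1367]
k 0 rot [-0.  -5.7 -0.1]
k 180 rot [ 2.000e-01  1.743e+02 -1.000e-01]
slide [ 18.6  -1.6 -56.8] pos [ 0.6076 -0.0802  0.1185] F [ 0.1  0.2 -0.8] w 0.0149 t 31.55 q [-0.17  0.25  1.86  0.    1.03 -0.19]
```

Call:
send_rows(grip=[0,0,0,0], slide=[[9,-1,-28],[18.6,-1,-57],[18.6,-1,-57],[18.6,-1,-57]], delta_rot=[[0,-5.7,0],[0,-5.7,0],[0,-5.7,0],[0,-5.7,0]])

```text
t: 32.05
eef_pos: [0.6276, -0.1368, 0.1202]
eef_rot: [0.706, -0.706, -0.04, 0.041]
force: [0.7, 0.3, -0.3]
grip_width: 0.015
```

```bash
python3 plan.py t -30 -109 .026 6.5
```

```text
world [ 0.627  -0.1367]
k 0 rot [-0.1  0.  -0.1]
k 180 rot [-1.0e-01 -1.8e+02  1.0e-01]
slide [-0.4 94.2  0.1] pos [ 0.6276 -0.1368  0.1202] F [ 0.7  0.3 -0.3] w 0.015 t 32.05 q [-0.25  0.3   1.79  0.    1.05 -0.37]
```

Call:
send_rows(grip=[0,0,0,0,0,0,0], slide=[[-1,40,0],[-1,70,0],[-1,85,0],[-1,91,0],[-1,95,0],[-1,95,0],[-1,95,0]], delta_rot=[[0,0,0],[0,0,0],[0,0,0],[0,0,0],[0,0,0],[0,0,0],[0,0,0]])

```text
t: 32.92
eef_pos: [0.628, -0.1387, 0.0266]
eef_rot: [-0.706, 0.706, 0.041, -0.039]
force: [1.3, 0.0, -0.3]
grip_width: 0.015
```

Call:
send_rows(grip=[0,0,0,0], slide=[[0,1,0],[0,2,0],[0,2.5,0],[0,2.5,0]], delta_rot=[[0,0,0],[0,0,0],[0,0,0],[0,0,0]])

```text
t: 33.42
eef_pos: [0.6271, -0.1384, 0.0229]
eef_rot: [0.706, -0.706, -0.04, 0.04]
force: [0.0, -0.2, 0.5]
grip_width: 0.0149
```

Call:
send_rows(grip=[0,0,0,0], slide=[[0,0.5,0],[0,1,0],[0,1.5,0],[0,1.5,0]], delta_rot=[[0,0,0],[0,0,0],[0,0,0],[0,0,0]])

```text
t: 33.92
eef_pos: [0.6273, -0.1384, 0.0223]
eef_rot: [-0.706, 0.706, 0.04, -0.04]
force: [-2.5, -0.3, 5.9]
grip_width: 0.0144
```

Call:
send_rows(grip=[30,30,30,30,30,30,30,30], slide=[[0,0,0],[0,0,0],[0,0,0],[0,-10,0],[0,-40,0],[0,-98,0],[0,-98,0],[0,-98,0]], delta_rot=[[0,0,0],[0,0,0],[0,0,0],[0,0,0],[0,0,0],[0,0,0],[0,0,0],[0,0,0]])

```text
t: 34.92
eef_pos: [0.6275, -0.1385, 0.1205]
eef_rot: [-0.706, 0.706, 0.041, -0.04]
force: [0.2, 0.7, -0.1]
grip_width: 0.0259
```

Call:
send_rows(grip=[30,30,30,30,30,30,30,30], slide=[[0,-60,0],[0,-60,-60],[0,-60,-120],[0,-60,-180],[0,-60,-210],[0,-60,-210],[0,-60,-210],[0,-60,-210]], delta_rot=[[0,0,0],[0,0,0],[0,0,0],[0,0,0],[0,0,0],[0,0,0],[0,0,0],[0,0,0]])

```text
t: 35.92
eef_pos: [0.6507, -0.3454, 0.1788]
eef_rot: [0.706, -0.706, -0.04, 0.041]
force: [0.1, 0.0, 1.3]
grip_width: 0.0254
```

```bash
python3 - <<'E'
from rig import get_image
import cv2,pickle
d=get_image("scene");cv2.imwrite("pics/s8.png",cv2.resize(d["img"][120:350,140:460],None,fx=2.5,fy=2.5))
d=get_image("top");pickle.dump(d,open("top.pkl","wb"));cv2.imwrite("pics/t8.png",cv2.resize(cv2.convertScaleAbs(d["img"][70:230,260:460],alpha=1.8),None,fx=4,fy=3.6))
from tote import cloud
import numpy as np
X=cloud(d);V=d["img"].max(2);reg=np.zeros((400,640),bool);reg[85:150,298:436]=1
m=(reg&(V<62)&(X[...,2]>.015)&(X[...,2]<.028)).astype(np.uint8)
q,l,st,ce=cv2.connectedComponentsWithStats(m)
a=np.radians(6.5)
for i in range(1,q):
    if st[i,4]>60:
        P=X[l==i];p=P.mean(0)[:2]-[.6445,-.025];w=np.linalg.svd(P[:,:2]-P[:,:2].mean(0))[2][0]
        print(ce[i].round(),"tote x,y mm",(1000*np.array([p@[np.cos(a),np.sin(a)],p@[-np.sin(a),np.cos(a)]])).round(1),"yaw",np.degrees(np.arctan2(w[1],w[0]))%180,"ztop",np.median(P[:,2]),np.percentile(P[:,2],[10,90]))
E
python3 tote.py|head -4
```

```text
[398.  97.] tote x,y mm [ 31.6 -86.2] yaw 96.73792048195935 ztop 0.021269299698663806 [0.0180711  0.02428781]
[338. 105.] tote x,y mm [25.3 61.1] yaw 96.22046093070865 ztop 0.019552287186315714 [0.01674268 0.02314809]
[417. 121.] tote x,y mm [ -30.3 -125.6] yaw 96.5880726038556 ztop 0.02121236070127998 [0.01796084 0.02384526]
rim rect ((0.6447916626930237, -0.013866707682609558), (0.14698787033557892, 0.362909734249115), 6.678565502166748) 0.029080084598654805 1341
blue 318 [0.6227 0.1544 0.0392] 0.0358 ((0.5104228258132935, 0.1151299774646759), (0.34476059675216675, 0.03755431994795799), 19.356473922729492)
yellow 364 [ 0.664  -0.2011  0.0445] 0.0356 ((0.5193748474121094, -0.11082775890827179), (0.07840341329574585, 0.44110003113746643), 57.65830612182617)
orange 75 [ 0.6407 -0.0618  0.0923] 0.0644 ((0.5087867975234985, -0.020050019025802612), (0.020385585725307465, 0.33161213994026184), 72.22269439697266)
```

View pics/s8.png

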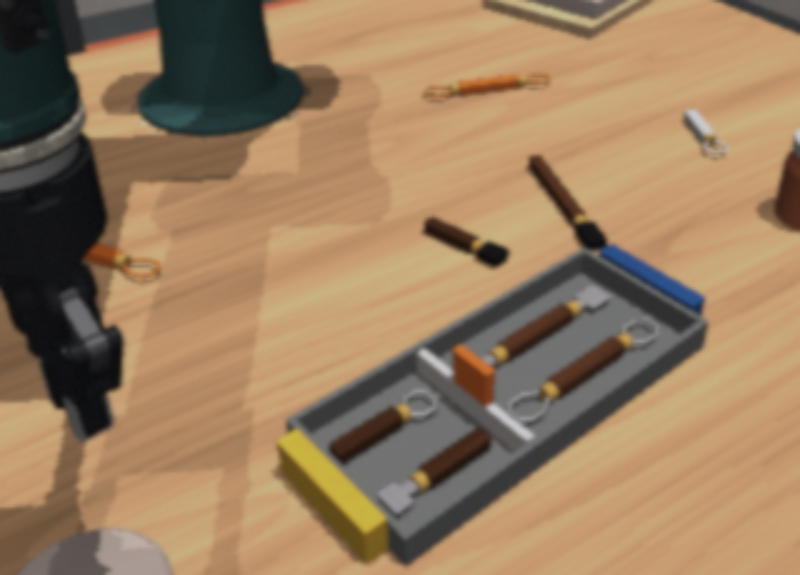

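View pics/t8.png

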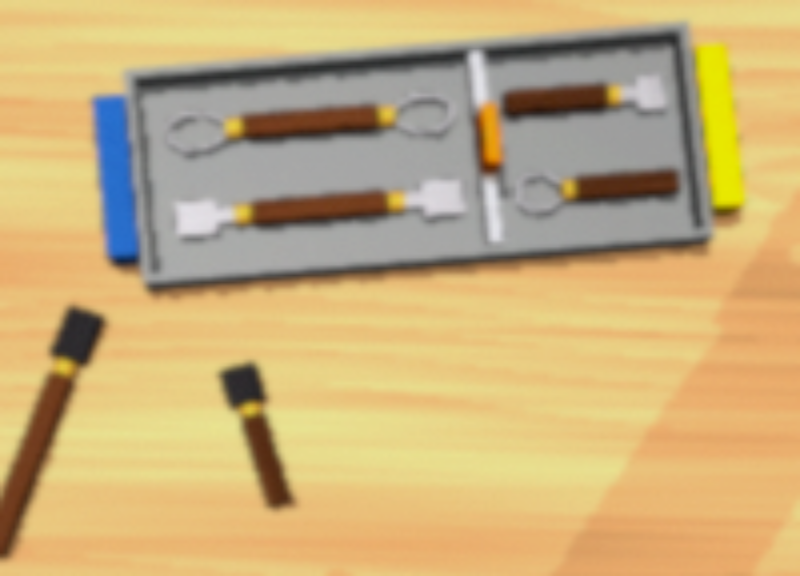

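All four tools lie flat in the right bays, lengthwise and free of the walls. Their tops measure about 21 mm, against an expected 22 mm. The brushes are untouched and the arm is clear.

```bash
python3 -c "
from rig import ticket
print(ticket.job_done())"
```

```text
the job is handed in; nothing more can be done
None
```

The job is done and handed in at about 36 s of the 106 s allowed.

- **Divider:** I moved it about 46 mm towards yellow by its tab. That leaves a blue bay of about 200 mm and a yellow bay of about 122 mm.
- **Long tools:** The loop and blade tools lie side by side in the blue bay. I lowered each to light contact (6–7 N) before opening the gripper.
- **Short tools:** The blade and loop tools lie side by side in the yellow bay, set down the same way at 4–6 N.
- **Last checks:** Both views show all four tools flat and clear of the walls and divider. The measured handles run within 0.3° of the tote's axis, with tops at about 20–21 mm where 22 mm was expected. The brushes and decoys look unmoved, and the arm was clear of everything.
- **Disagreements:**
  - The two views differed by about 2 mm in y on the tools.
  - The colour-and-depth measurement of the yellow block, and later of the blue block and the tab, picked up stray points. I therefore took the tote's position from the rim corners and the first blue block reading.
  - In the last depth check the two long handles were not measured cleanly: only one blob showed in the blue bay, and it probably mixes points from both. Their placement there rests on the pictures.

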